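# Lid check: tip the parts jar over the tray, then stand it up

### The arm

A 7-joint arm with a two-finger parallel gripper is mounted at the origin on the work surface. World frame = base frame: x ahead of the robot, y to its left, z up, the work surface at z = 0. Lengths are in m, angles in degrees, forces in N, time in s.
With the tool pointing down it reaches from about 0.4 to 0.85 m from the base axis. Payload 10.4 kg.
Tool frame: the origin (TCP) lies between the finger pads; the fingertips stand env.tip_extent ahead of it and the grasp point (between the pads) lies 3 mm ahead of it (env.tip_extent is the distance from the TCP to the fingertips, in m); z points along the fingers, y is the direction in which the jaws open and shut (so a half turn about z gives the same grasp; the last joint's range is limited). The gripper opens to 87 mm and grips with 3 to 60 N. Pads are 19 mm wide; open, the fingers measure 117 mm over their backs; the gripper's body (75 mm by 190 mm) begins 51 mm behind the grasp point.
Start: joints at [-71.425, 19.034, -3.707, 83.658, 1.238, 77.344, -5.071], TCP at [0.212, 0.588, 0.245] pointing down, gripper open.
Joint ranges: [-148.97, 148.97], [-28.65, 121.19], [-84.17, 76.75], [9.2, 138.47], [-72.65, 252.65], [3.7, 117.97], [-149.18, 149.18]. Speed limits (degrees/s): [127.2, 127.2, 159.86, 159.86, 180, 180, 180].

### API

Orientations are given as [roll, pitch, yaw] about the fixed x, y, z axes, in that order (R = Rz(yaw) Ry(pitch) Rx(roll)).
In Python, from cell import sensors, vision, env gives the robot as it stands. The module is installed in compiled form; this text tells all that it offers.
- The arm moves only by the shell command python3 -m jog 'ROWS' [FORCE]. ROWS is JSON, a list of rows, each an object with "delta_pos": the shift along the tool's x, y, z in cm, a list of three; "delta_rot": the turn, a rotation vector about the tool's x, y, z in degrees, a list of three; "grip": the opening in per cent of the stroke, from 0 (shut) to 100 (fully open). In form: [{"delta_pos": [x, y, z], "delta_rot": [rx, ry, rz], "grip": grip}, ...]. A call has 1 to 10 rows; each row shifts and turns the commanded pose from where the row before left it, along the tool's axes as they then stand; what a row does not reach is not made up. A row lasts 1/8 s, in which the tool goes at most 62.5 mm and 10.7 degrees, less where a joint would pass 70% of its speed; a pose out of reach is approached as far as the arm can. A call with a gripper value outside its range is refused whole. The fingers move at their own pace and stop on an object; FORCE is the grip in N (left out, the last holds). Time passes only in rows, so rows that do not move let the fingers close. It gives the time, the measured TCP pose, the force and the opening at its end, in the units of the state.
- sensors.get_state(): the state, without advancing time (a new reading comes with each control period).
- vision.get_image(name): name is "scene" or "top" or "wrist"; returns (picture, depth): 400x640x3 uint8, red, green, blue; 400x640 float32, m along the optical axis (not along the pixel's ray), 0 where there is no reading.
- vision.camera_params(name): a dict with "fx", "fy", "cx", "cy" (pixels), "k1" (the pictures are not rectified: a ray, as slopes to the right and down, at radius r is drawn at 1 + k1 r^2 times it, then the intrinsics apply), "rvec" (rotation vector, rad) and "tvec" (3), from world to camera coordinates, as OpenCV has them. Camera axes: x right, y down, z forward; pixel columns grow to the right and rows downward; lengths in m; the calibration is good to about 2 mm. A picture is of the moment at which its call begins: read the wrist's pose just before it. camera_params takes no time and is no camera call; for the wrist camera it gives the pose at the moment of the call.
- env.finish_job(): hands the job in, once; it reports no verdict.
The state is a dict: "t": time; "joints": joint angles; "joint_velocities": joint speeds; "joint_efforts": joint torques, N m; "position": TCP position; "orientation": TCP orientation; "wrist_force": force on the tool from outside, world axes, zero at the start; "ft_torque": the same for the moment, N m; "opening": finger opening in m.
Only numpy, scipy, OpenCV 4.12 (cv2) and the standard library are available. Lean on these libraries where they do the work, as an engineer would, in place of code of your own. Each camera call takes 0.05 s, during which the arm holds its last target. There are 200 camera calls.

### The job

The jar of valve caps lies on its side on the cradle. Check that its lid is tight: pick it up and hold it upside down, lid straight down, over the middle of the metal tray for two seconds, then lay it back on the cradle and let go of it. Then take it again with a fresh grip and stand it upright on its foot in the middle of the round rubber mat, without dropping it and without disturbing the two studs, the socket and the red tool.

Things in the scene. Friction and masses are not known exactly. Their poses are not given: they have to be found in the camera images.
- jar: closed amber glass jar with a paper label and a blue ribbed screw lid, rigid, about 0.3 kg, 100 mm tall in all: glass body 56 mm diameter over the first 78 mm from the foot, a 47 mm neck from 78 to 84 mm, lid 52 mm diameter from 84 to 100 mm. Origin: centre of the foot's underside; z axis: along the jar from foot to lid. It starts lying on the cradle, its axis level.
- jar_mid (a point): point on the jar's axis half way between foot and lid (50 mm from the foot)
- jar_lid (a point): centre of the outer face of the jar's lid (100 mm from the foot)
- cradle: fixed grey cradle that carries the lying jar: base 110 mm long (along its x) by 44 mm wide (along its y) by 18 mm high, with two parallel black rubber bars (12 mm diameter, 34 mm apart between centres, 110 mm long, tops 28 mm above the work surface) along x. Origin: centre of its underside. The jar starts lying along its x axis, lid towards +x.
- cradle_mid (a point): 51 mm above the work surface over the cradle's centre: where the middle of the jar (jar_mid) is when it lies centred on the bars
- tray: fixed shallow bare aluminium parts tray, open on top, 150 mm (its x) by 120 mm (its y), walls 3 mm thick and 22 mm high. Origin: centre of its underside
- mat: fixed round black rubber mat with a thin grey ring near its rim, 132 mm diameter, 4 mm thick. Origin: centre of its underside
- stud_a: loose zinc-plated wheel stud standing on its head, 28 mm head diameter, 62 mm tall; origin: centre of its underside; bystander
- stud_b: a second stud, the same; bystander
- socket: loose chrome deep socket standing upright, 29 mm diameter, 80 mm tall; origin: centre of its underside; bystander
- valve_tool: loose red aluminium valve core tool lying flat along its x axis, 122 mm long (from x = -53 to +70 mm), 13 mm square handle; origin: on its underside; bystander
Not all that is in view belongs to the job. There is more than one size of the jar; the job needs the larger. There is more than one size of the mat; the one meant has the size given above.

How it is judged:
By the outcome, as a careful person would: the job done as asked, in the order asked, and still so for the second after the job is handed in, with the robot touching nothing.
It also fails if it takes over 61 s, if anything falls off the work surface, if the arm or the gripper's body presses on something with over 40 N, if the wrist force passes 120 N, or if a joint passes its speed limit or range.

## Working session

There is one attempt and no reset: what is moved stays moved. The work goes in short steps, Python scripts to look and compute and a shell command to move; the robot and the scene stay as the last step left them, time stands still between calls to the robot, and variables do not carry over. Pictures are saved under pics/ and viewed, about 8 in all and at most 12, crops included, and the job is handed in when it is done.

```bash
mkdir -p pics; cat > h.py <<'E'
import numpy as np, cv2
from cell import sensors, vision, env
from scipy.spatial.transform import Rotation as R
def cam(n):
    p=vision.camera_params(n); Rm=cv2.Rodrigues(np.array(p["rvec"],float))[0]; return p,Rm,np.array(p["tvec"],float).ravel()
def ray(c,u,v):
    p,Rm,t=c; x=(u-p["cx"])/p["fx"]; y=(v-p["cy"])/p["fy"]; a,b=x,y
    for _ in range(15):
        k=1+p["k1"]*(a*a+b*b); a,b=x/k,y/k
    return -Rm.T@t, Rm.T@np.array([a,b,1.0])
def onz(c,u,v,z):
    o,d=ray(c,u,v); return o+d*(z-o[2])/d[2]
def atd(c,u,v,dep):
    o,d=ray(c,u,v); return o+d*dep
def proj(c,P):
    p,Rm,t=c; q=Rm@np.array(P,float)+t; a,b=q[0]/q[2],q[1]/q[2]; k=1+p["k1"]*(a*a+b*b)
    return p["fx"]*a*k+p["cx"],p["fy"]*b*k+p["cy"]
def save(im,f): cv2.imwrite(f,cv2.cvtColor(im,cv2.COLOR_RGB2BGR))
E
python3 - <<'E'
from h import *
s=sensors.get_state(); print(s, env.tip_extent)
for n in("scene","top","wrist"):
    c=cam(n); im,d=vision.get_image(n); np.savez(f"pics/{n}0.npz",im=im,d=d); save(im,f"pics/{n}0.png"); print(n,c[0])
E
```

```text
{'t': 0.0, 'joints': array([-71.42510304,  19.07275677,  -3.70654572,  83.70656685,
         1.23822279,  77.34301187,  -5.06895963]), 'joint_velocities': array([ 0.0510533 ,  0.09645498, -0.00772357, -0.13934364,  0.03226473,
        0.06480837, -0.18284117]), 'joint_efforts': array([-3.71179076e-04, -6.23279786e+01,  2.37667747e-02, -3.89863408e+01,
       -6.15926133e-02,  3.99798725e-02,  1.52967305e-04]), 'position': array([0.21231755, 0.58744942, 0.24374069]), 'orientation': array([-1.79917662e+02,  4.60194736e-03,  1.60132833e+02]), 'wrist_force': array([0.06387966, 0.71439559, 0.14491462]), 'ft_torque': array([-0.02526281, -0.01783256,  0.00904608]), 'opening': 0.08704180666158085} 0.022
scene {'fx': 411.13653656395945, 'fy': 411.13653656395945, 'cx': 324.0712236767502, 'cy': 196.65494695514715, 'k1': 0.011898755396174153, 'rvec': array([ 1.42997874,  2.17851223, -0.8221389 ]), 'tvec': array([ 0.209784  , -0.32889747,  1.30616224])}
top {'fx': 449.6168472056027, 'fy': 449.6168472056027, 'cx': 325.5346716634939, 'cy': 195.61698938059095, 'k1': -0.04766898228909257, 'rvec': array([ 2.01619022, -2.18304899,  0.24864211]), 'tvec': array([0.05336375, 0.58284711, 1.00575225])}
wrist {'fx': 314.6971043164851, 'fy': 314.6971043164851, 'cx': 319.45666499245465, 'cy': 192.24904193169093, 'k1': -0.041704602938894435, 'rvec': array([-2.37634325, -1.66884326, -0.23286134]), 'tvec': array([-0.62476766, -0.03356747,  0.39074141])}
```

View pics/top0.png

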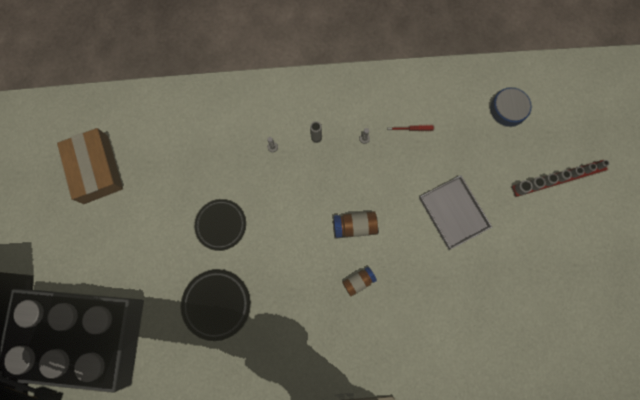

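View pics/scene0.png

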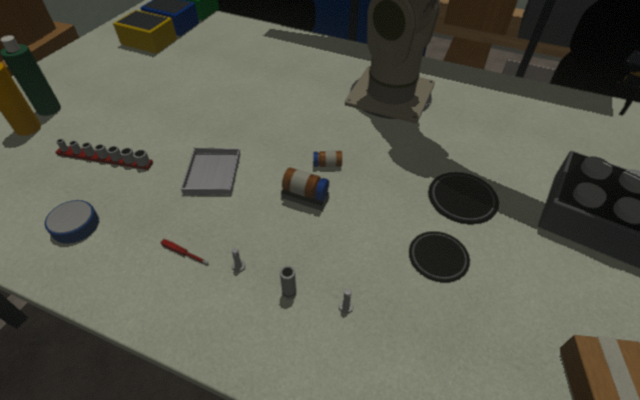

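The top view shows two jar candidates: the larger at (356,224) on the cradle, and a small one at (359,281). It also shows two mats at (220,224) and (215,304), and the tray at (455,212). The studs are at (272,146) and (365,137), the socket at (316,132), and the tool at (412,128). I'll measure sizes to choose between them.

```bash
python3 - <<'E'
from h import *
c=cam("top"); z=np.load("pics/top0.npz"); im=z["im"]; d=z["d"]
hsv=cv2.cvtColor(im,cv2.COLOR_RGB2HSV)
def blobs(m,zz,name,box=None,mn=60):
    m=m.astype(np.uint8)
    if box: b=np.zeros_like(m); b[box[1]:box[3],box[0]:box[2]]=1; m=m*b
    for k in cv2.findContours(m,cv2.RETR_EXTERNAL,cv2.CHAIN_APPROX_NONE)[0]:
        if cv2.contourArea(k)<mn: continue
        P=np.array([onz(c,*q[0],zz)[:2]for q in k],np.float32)*1000
        (cx,cy),(w,h),a=cv2.minAreaRect(P); print(name,k.reshape(-1,2).mean(0).round(),"c",round(cx,1),round(cy,1),"wh",round(w),round(h),"ang",round(a,1),"circ",[round(float(x),1)for x in cv2.minEnclosingCircle(P)[0]])
H,S,V=hsv[...,0],hsv[...,1],hsv[...,2]
blobs((V<60),0.004,"mat",(170,190,260,345),500)
blobs((H>100)&(H<130)&(S>120),0.05,"lid",(300,180,400,310),30)
blobs((H<15)&(S>120),0.05,"amber",(300,180,400,310),30)
for (u,v) in [(220,224),(215,304),(455,212),(356,224),(370,224),(338,224),(359,281),(272,146),(365,137),(316,132),(412,128)]:
    print((u,v),atd(c,u,v,np.median(d[v-1:v+2,u-1:u+2])).round(3))
print("base",proj(c,[0,0,0]),"cam",(-c[1].T@c[2]).round(3))
crop=im[170:350,170:500]; save(cv2.resize(crop,None,fx=2.4,fy=2.4,interpolation=cv2.INTER_CUBIC),"pics/crop1.png")
E
```

```text
mat [215. 306.] c 351.5 294.6 wh 168 167 ang 85.9 circ [350.9, 293.1]
mat [220. 224.] c 548.0 275.6 wh 126 124 ang 85.6 circ [548.3, 275.5]
amber [349. 288.] c 366.9 -30.7 wh 32 13 ang 26.4 circ [366.7, -30.3]
amber [365. 278.] c 385.7 -70.6 wh 32 15 ang 24.8 circ [383.9, -66.7]
amber [347. 226.] c 512.2 -39.9 wh 21 46 ang 85.0 circ [512.3, -40.1]
amber [372. 224.] c 512.8 -100.0 wh 46 18 ang 0.5 circ [512.5, -97.0]
(220, 224) [0.548 0.275 0.004]
(215, 304) [0.354 0.293 0.005]
(455, 212) [ 0.532 -0.316  0.003]
(356, 224) [ 0.509 -0.058  0.079]
(370, 224) [ 0.507 -0.091  0.077]
(338, 224) [ 0.513 -0.017  0.078]
(359, 281) [ 0.38  -0.055  0.042]
(272, 146) [0.736 0.132 0.025]
(365, 137) [ 0.74  -0.106  0.029]
(316, 132) [0.746 0.018 0.074]
(412, 128) [ 0.761 -0.233  0.013]
base (np.float64(349.0055763247826), np.float64(451.9698234478797)) cam [0.34  0.022 1.113]
```

View pics/crop1.png

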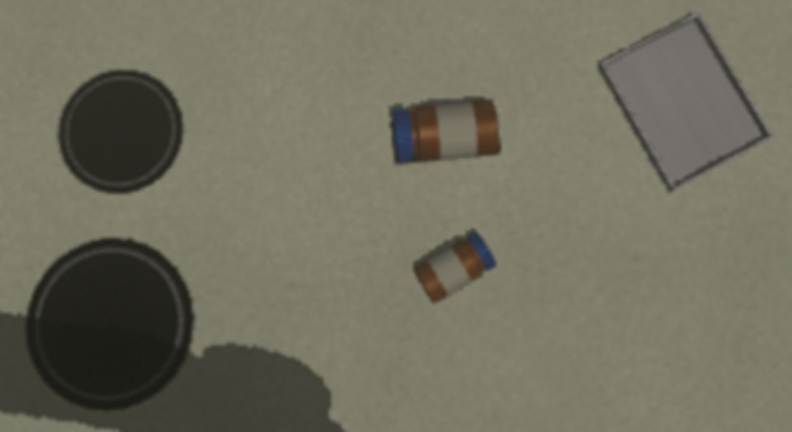

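I choose the jar at (356,224), which is the larger one and lies on the cradle with its lid towards +y. I choose the upper mat at (220,224): it measures about 127 mm, and the other measures 168 mm. Next I'll get the jar axis and the tray centre.

```bash
python3 - <<'E'
from h import *
c=cam("top"); z=np.load("pics/top0.npz"); im=z["im"]; d=z["d"]
P=[];C=[]
for v in range(195,255):
    for u in range(315,400):
        if d[v,u]>0:
            p=atd(c,u,v,d[v,u])
            if p[2]>0.062: P.append(p);C.append(im[v,u])
P=np.array(P);C=np.array(C).astype(int)
vx,vy,x0,y0=cv2.fitLine(P[:,:2].astype(np.float32),cv2.DIST_HUBER,0,0.001,0.001).ravel()
if vy<0:vx,vy=-vx,-vy
s=(P[:,:2]-[x0,y0])@[vx,vy]
print("axis yaw",np.degrees(np.arctan2(vy,vx)),"s range",np.percentile(s,[0,1,99,100]),"c",x0,y0,"ztop",np.percentile(P[:,2],[50,99]),len(P))
m=(s.min()+s.max())/2; print("mid",x0+m*vx,y0+m*vy)
bl=C[:,2]>C[:,0]+20; print("lid s",s[bl].min(),s[bl].max())
T=np.array([onz(c,u,v,0.022)[:2] for u,v in [(420,196.3),(460.4,175.8),(490,226.7),(449.2,248.8)]])
print("tray",T.round(3).tolist(),T.mean(0),np.linalg.norm(T-np.roll(T,1,0),axis=1))
E
```

```text
axis yaw 87.860535 s range [-0.05504314 -0.05442445  0.04363356  0.04498021] c 0.51092273 -0.052441448 ztop [0.07531136 0.08270855] 897
mid 0.5107348957671038 -0.05746940438581862
lid s 0.029435750787954854 0.04348983416497147
tray [[0.575, -0.228], [0.62, -0.337], [0.485, -0.391], [0.44, -0.283]] [ 0.53001794 -0.31004482] [0.14644696 0.11769436 0.14533437 0.11771533]
```

```bash
cat >> h.py <<'E'
def rpy(o): return R.from_euler('xyz',o,degrees=True)
def plan(p1,o1,n,p0=None,R0=None):
    """equal rows (cm, deg) from current (or given) pose to target; prints one row to repeat n times"""
    s=sensors.get_state(); p0=s["position"] if p0 is None else np.array(p0); R0=rpy(s["orientation"]) if R0 is None else R0
    R1=o1 if isinstance(o1,R) else rpy(o1)
    rv=(R0.inv()*R1).as_rotvec()/n
    Rk=[R0*R.from_rotvec(rv*k) for k in range(n)]
    dp=np.linalg.solve(sum(r.as_matrix() for r in Rk),np.array(p1)-p0)
    path=p0+np.cumsum([r.as_matrix()@dp for r in Rk],0)
    print("n",n,"dp_cm",(dp*100).round(2).tolist(),"rot",np.degrees(rv).round(2).tolist(),"|mm|",round(np.linalg.norm(dp)*1000,1),"|deg|",round(np.degrees(np.linalg.norm(rv)),2))
    print(" path",path[[n//3,2*n//3,-1]].round(3).tolist())
E
python3 -c "
from h import *
plan([0.511,-0.10,0.25],[180,0,88],18)"
```

```text
n 18 dp_cm [-4.34, -0.97, -0.03] rot [-0.0, 0.0, 4.01] |mm| 44.5 |deg| 4.01
 path [[0.433, 0.371, 0.246], [0.521, 0.121, 0.248], [0.511, -0.1, 0.25]]
```

```bash
python3 -m jog '[{"delta_pos":[-4.34,-0.97,-0.03],"delta_rot":[0,0,4.01],"grip":100},{"delta_pos":[-4.34,-0.97,-0.03],"delta_rot":[0,0,4.01],"grip":100},{"delta_pos":[-4.34,-0.97,-0.03],"delta_rot":[0,0,4.01],"grip":100},{"delta_pos":[-4.34,-0.97,-0.03],"delta_rot":[0,0,4.01],"grip":100},{"delta_pos":[-4.34,-0.97,-0.03],"delta_rot":[0,0,4.01],"grip":100},{"delta_pos":[-4.34,-0.97,-0.03],"delta_rot":[0,0,4.01],"grip":100},{"delta_pos":[-4.34,-0.97,-0.03],"delta_rot":[0,0,4.01],"grip":100},{"delta_pos":[-4.34,-0.97,-0.03],"delta_rot":[0,0,4.01],"grip":100},{"delta_pos":[-4.34,-0.97,-0.03],"delta_rot":[0,0,4.01],"grip":100}]' 40
python3 -m jog '[{"delta_pos":[-4.34,-0.97,-0.03],"delta_rot":[0,0,4.01],"grip":100},{"delta_pos":[-4.34,-0.97,-0.03],"delta_rot":[0,0,4.01],"grip":100},{"delta_pos":[-4.34,-0.97,-0.03],"delta_rot":[0,0,4.01],"grip":100},{"delta_pos":[-4.34,-0.97,-0.03],"delta_rot":[0,0,4.01],"grip":100},{"delta_pos":[-4.34,-0.97,-0.03],"delta_rot":[0,0,4.01],"grip":100},{"delta_pos":[-4.34,-0.97,-0.03],"delta_rot":[0,0,4.01],"grip":100},{"delta_pos":[-4.34,-0.97,-0.03],"delta_rot":[0,0,4.01],"grip":100},{"delta_pos":[-4.34,-0.97,-0.03],"delta_rot":[0,0,4.01],"grip":100},{"delta_pos":[-4.34,-0.97,-0.03],"delta_rot":[0,0,4.01],"grip":100},{"delta_pos":[0,0,0],"delta_rot":[0,0,0],"grip":100}]'
python3 - <<'E'
from h import *
c=cam("wrist"); im,d=vision.get_image("wrist"); np.savez("pics/w1.npz",im=im,d=d); save(im,"pics/w1.png"); print((-c[1].T@c[2]).round(3),c[1][2].round(3), sensors.get_state()["joints"].round(1))
P=[];C=[]
for v in range(0,400):
    for u in range(0,640):
        if d[v,u]>0.08:
            p=atd(c,u,v,d[v,u])
            if 0.06<p[2]<0.095 and abs(p[0]-.511)<.06 and abs(p[1]+.057)<.09: P.append(p);C.append(im[v,u])
P=np.array(P);C=np.array(C).astype(int)
vx,vy,x0,y0=cv2.fitLine(P[:,:2].astype(np.float32),cv2.DIST_HUBER,0,0.001,0.001).ravel()
if vy<0:vx,vy=-vx,-vy
s=(P[:,:2]-[x0,y0])@[vx,vy]; t=(P[:,:2]-[x0,y0])@[-vy,vx]
print("yaw",np.degrees(np.arctan2(vy,vx)),"s",np.percentile(s,[0,1,99,100]),"t",np.percentile(t,[1,99]),"ztop",np.percentile(P[:,2],[50,99]),len(P))
m=(np.percentile(s,.5)+np.percentile(s,99.5))/2; print("mid",x0+m*vx,y0+m*vy)
bl=C[:,2]>C[:,0]+20; print("lid s",s[bl].min(),s[bl].max())
E
```

```text
t: 1.27
position: [0.4738, 0.2915, 0.247]
orientation: [-180.0, -0.0, 123.9]
wrist_force: [0.3, 0.8, 1.4]
opening: 0.0869
t: 2.52
position: [0.5094, -0.1029, 0.2501]
orientation: [180.0, 0.0, 87.6]
wrist_force: [0.1, 0.7, 0.1]
opening: 0.0871
[ 0.513 -0.027  0.39 ] [-0.012 -0.276 -0.961] [-24.7   5.2  33.  100.6  -2.9  75.1   6.8]
yaw 91.103676 s [-0.05184653 -0.05002235  0.04765694  0.04880322] t [-0.02558359  0.02562781] ztop [0.07583389 0.08077504] 5068
mid 0.5140078747824439 -0.057397010751370464
lid s 0.032665816666731226 0.04847227662326414
```

View pics/w1.png

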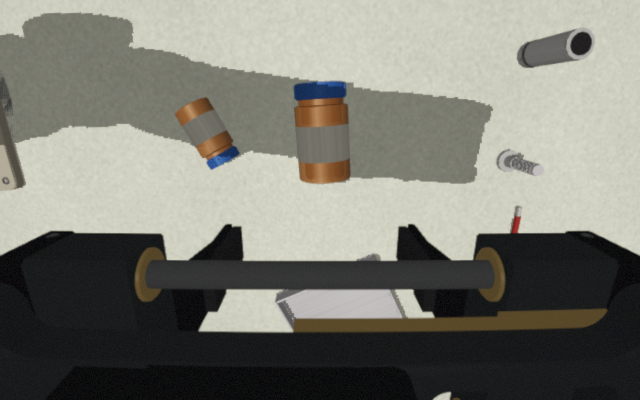

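The close view shows the large jar at (322,132) with its blue lid up (+y), and the small jar beside it at (207,133). The choice holds. The jar's middle is about (0.513, -0.057) at yaw about 90.5.

```bash
python3 -c "
from h import *
plan([0.513,-0.0575,0.15],[180,0,90.5],4)
plan([0.513,-0.0575,0.054],[180,0,90.5],5,[0.513,-0.0575,0.15],rpy([180,0,90.5]))"
```

```text
n 4 dp_cm [1.07, 0.05, 2.5] rot [0.0, -0.0, -0.68] |mm| 27.2 |deg| 0.68
 path [[0.512, -0.079, 0.2], [0.512, -0.068, 0.175], [0.513, -0.057, 0.15]]
n 5 dp_cm [-0.0, -0.0, 1.92] rot [0.0, 0.0, 0.0] |mm| 19.2 |deg| 0.0
 path [[0.513, -0.058, 0.112], [0.513, -0.058, 0.073], [0.513, -0.058, 0.054]]
```

```bash
python3 -m jog '[{"delta_pos":[1.07,0.05,2.5],"delta_rot":[0,0,-0.68],"grip":100},{"delta_pos":[1.07,0.05,2.5],"delta_rot":[0,0,-0.68],"grip":100},{"delta_pos":[1.07,0.05,2.5],"delta_rot":[0,0,-0.68],"grip":100},{"delta_pos":[1.07,0.05,2.5],"delta_rot":[0,0,-0.68],"grip":100},{"delta_pos":[0,0,1.9],"delta_rot":[0,0,0],"grip":100},{"delta_pos":[0,0,1.9],"delta_rot":[0,0,0],"grip":100},{"delta_pos":[0,0,1.9],"delta_rot":[0,0,0],"grip":100},{"delta_pos":[0,0,1.9],"delta_rot":[0,0,0],"grip":100},{"delta_pos":[0,0,1.9],"delta_rot":[0,0,0],"grip":100},{"delta_pos":[0,0,0],"delta_rot":[0,0,0],"grip":100}]' 40
python3 -m jog '[{"delta_pos":[0,0,0],"delta_rot":[0,0,0],"grip":55},{"delta_pos":[0,0,0],"delta_rot":[0,0,0],"grip":55},{"delta_pos":[0,0,0],"delta_rot":[0,0,0],"grip":55},{"delta_pos":[0,0,0],"delta_rot":[0,0,0],"grip":55},{"delta_pos":[0,0,0],"delta_rot":[0,0,0],"grip":55},{"delta_pos":[0,0,0],"delta_rot":[0,0,0],"grip":55}]' 40
```

```text
t: 3.82
position: [0.5122, -0.055, 0.0537]
orientation: [-179.8, -0.0, 90.8]
wrist_force: [-0.4, -0.6, -0.2]
opening: 0.0873
t: 4.58
position: [0.5139, -0.0562, 0.0554]
orientation: [179.9, -0.0, 90.7]
wrist_force: [3.9, 0.6, 1.8]
opening: 0.0551
```

```bash
python3 -m jog '[{"delta_pos":[0,0,-0.5],"delta_rot":[0,0,0],"grip":50},{"delta_pos":[0,0,-2],"delta_rot":[0,0,0],"grip":50},{"delta_pos":[0,0,-4],"delta_rot":[0,0,0],"grip":50},{"delta_pos":[0,0,-5],"delta_rot":[0,0,0],"grip":50},{"delta_pos":[0,0,-5],"delta_rot":[0,0,0],"grip":50},{"delta_pos":[0,0,-4],"delta_rot":[0,0,0],"grip":50},{"delta_pos":[0,0,-3.5],"delta_rot":[0,0,0],"grip":50}]' 40
cat > fk.py <<'E'
from h import *
from itertools import product
from scipy.optimize import least_squares
S=[([-71.42510304,19.07275677,-3.70654572,83.70656685,1.23822279,77.34301187,-5.06895963],[0.21231755,0.58744942,0.24374069],[-179.918,0.0046,160.133]),
([-24.7,5.2,33.,100.6,-2.9,75.1,6.8],[.5094,-.1029,.2501],[180,0,87.6])]
def fk(q,sg,L):
    q=np.array(q)*sg; d1,d3,d5,d7,a3,a5,y0,yt,a0=L
    p=np.array([0,0,d1]); r=R.from_euler('ZYZ',[q[0]+y0,q[1],q[2]],degrees=True)
    p=p+R.from_euler('Z',q[0]+y0,degrees=True).apply([a0,0,0])+r.apply([a3,0,d3]); r=r*R.from_euler('YZ',[q[3],q[4]],degrees=True)
    p=p+(r*R.from_euler('Z',-q[4],degrees=True)).apply([-a3,0,d5])
    r=r*R.from_euler('Y',q[5],degrees=True); p=p+r.apply([a5,0,d7]); r=r*R.from_euler('Z',q[6]+yt,degrees=True)
    return p,r
E
python3 - <<'E'
from fk import *
s=sensors.get_state(); print(s["joints"].round(2).tolist(),s["position"].round(4).tolist(),s["orientation"].round(2).tolist(),s["opening"],s["wrist_force"].round(1))
import json
json.dump([s["joints"].tolist(),s["position"].tolist(),s["orientation"].tolist()],open("s3.json","w"))
S.append((s["joints"],s["position"],s["orientation"]))
res=[]
for s3,s5,s7 in product([1,-1],repeat=3):
    for yt0 in(0,90,180,-90):
        sg=np.array([-1,1,s3,1,s5,1,s7])
        def f(L):
            o=[]
            for q,p,a in S:
                P,r=fk(q,sg,L); o+=list((P-p)*10)+list((r.inv()*rpy(a)).as_rotvec())
            return np.array(o+list(0.02*(np.array(L)[[4,5,6,8]])))
        x=least_squares(f,[.35,.4,.4,.25,0,0,0,yt0,0],x_scale=[.1,.1,.1,.1,.05,.05,10,10,.05]); res.append((x.cost,sg,x.x))
res.sort(key=lambda a:a[0])
for r in res[:5]: print(r[0],r[1],r[2].round(4))
E
```

```text
t: 5.45
position: [0.5121, -0.0566, 0.2959]
orientation: [-179.9, -0.0, 90.6]
wrist_force: [-0.1, -0.5, -3.5]
opening: 0.055
[-28.54, 3.01, 31.27, 96.95, -1.59, 80.58, 3.6] [0.5121, -0.0566, 0.2959] [-179.9, -0.01, 90.64] 0.054984333987156186 [-0.1 -0.5 -3.5]
0.0036203938468177686 [-1  1 -1  1 -1  1 -1] [ 5.86900e-01  4.13000e-01  4.77700e-01  6.36100e-01  1.25000e-02
 -1.97000e-02 -4.16610e+00  8.59203e+01 -9.40000e-03]
0.003620393846817831 [-1  1 -1  1 -1  1 -1] [ 5.86900e-01  4.13000e-01  4.77700e-01  6.36100e-01  1.25000e-02
 -1.97000e-02 -4.16610e+00  8.59203e+01 -9.40000e-03]
0.003620393846818679 [-1  1 -1  1 -1  1 -1] [ 5.869000e-01  4.130000e-01  4.777000e-01  6.361000e-01  1.250000e-02
 -1.970000e-02 -4.166100e+00 -2.740797e+02 -9.400000e-03]
0.0036203938468189565 [-1  1 -1  1 -1  1 -1] [ 5.86900e-01  4.13000e-01  4.77700e-01  6.36100e-01  1.25000e-02
 -1.97000e-02 -4.16610e+00  8.59203e+01 -9.40000e-03]
0.011242402968764852 [-1  1 -1  1  1  1 -1] [-6.24000e-02  4.14400e-01  4.77600e-01 -1.17000e-02  1.27000e-02
 -2.18000e-02 -4.11790e+00  8.64591e+01 -1.29000e-02]
```

The jar is held: the opening is 55 mm and the wrist force shows about 3.4 N of weight. I'll start the turn partway, which also gives data for a kinematic model.

```bash
python3 -m jog '[{"delta_pos":[0,0,0],"delta_rot":[0,-8,0],"grip":50},{"delta_pos":[0,0,0],"delta_rot":[0,-8,0],"grip":50},{"delta_pos":[0,0,0],"delta_rot":[0,-8,0],"grip":50},{"delta_pos":[0,0,0],"delta_rot":[0,-8,0],"grip":50}]'
cat > fit.py <<'E'
from fk import *
import json,glob
from itertools import product
n=len(glob.glob("s*.json"))+3; s=sensors.get_state()
json.dump([s["joints"].tolist(),s["position"].tolist(),s["orientation"].tolist()],open(f"s{n}.json","w"))
print(s["joints"].round(1).tolist(),s["position"].round(4).tolist(),s["orientation"].round(1).tolist(),round(s["opening"],4))
for g in sorted(glob.glob("s*.json")): S.append(json.load(open(g)))
res=[]
for t in product([1,-1],repeat=6):
    sg=np.array([-1,*t])
    def f(L):
        o=[]
        for q,p,a in S:
            P,r=fk(q,sg,L); o+=list((P-p)*10)+list((r.inv()*rpy(a)).as_rotvec())
        return np.array(o+list(0.005*(np.array(L)[[4,5,8]])))
    for yt in (90,-90):
        x=least_squares(f,[.35,.4,.4,.25,0,0,0,yt,0],x_scale=[.1,.1,.1,.1,.05,.05,10,10,.05],max_nfev=60); res.append((x.cost,sg,x.x,f(x.x)))
res.sort(key=lambda a:a[0])
for r in res[:3]: print(r[0],r[1],r[2].round(4))
print((res[0][3][:6*len(S)].reshape(-1,6)*[100,100,100,57,57,57]).round(1))
json.dump([res[0][1].tolist(),res[0][2].tolist()],open("model.json","w"))
E
python3 fit.py
```

```text
t: 5.95
position: [0.5124, -0.0565, 0.2948]
orientation: [-180.0, 32.3, 90.7]
wrist_force: [-0.4, -0.8, -5.2]
opening: 0.0554
[-39.7, 6.0, 23.3, 100.1, 28.7, 84.8, -21.0] [0.5124, -0.0565, 0.2948] [-180.0, 32.3, 90.7] 0.0554
0.005540667217168265 [-1  1 -1  1 -1  1 -1] [ 2.86200e-01  4.02800e-01  4.90100e-01  3.32500e-01  2.40000e-02
  2.40000e-03 -4.20420e+00  8.60226e+01 -9.60000e-03]
0.005540667217168511 [-1  1 -1  1 -1  1 -1] [ 2.862000e-01  4.028000e-01  4.901000e-01  3.325000e-01  2.400000e-02
  2.400000e-03 -4.204200e+00 -2.739774e+02 -9.600000e-03]
0.29434579895898416 [-1  1 -1  1 -1  1  1] [ 2.8550e-01  4.0430e-01  4.9060e-01  3.3320e-01  2.4100e-02  1.6000e-03
 -4.0913e+00  9.3982e+01 -1.1400e-02]
[[-0.8  0.7 -1.8 -0.  -0.  -0.2]
 [ 3.9 -0.4 -0.3 -0.1  0.   0. ]
 [ 2.9 -1.2  1.6  0.  -0.  -0.2]
 [-7.8  0.6  0.4 -2.2 -0.1  0.4]]
```

```bash
cat > ik.py <<'E'
from fk import *
import json
sg,L=[np.array(a) for a in json.load(open("model.json"))]
lo=np.array([-148.97,-28.65,-84.17,9.2,-72.65,3.7,-149.18])+4; hi=np.array([148.97,121.19,76.75,138.47,252.65,117.97,149.18])-4
def ik(p,r,q0,w=0.0005):
    def f(q):
        P,Q=fk(q,sg,L); return np.r_[(P-p)*10,(Q.inv()*r).as_rotvec(),w*(q-q0)]
    x=least_squares(f,np.clip(q0,lo+.1,hi-.1),bounds=(lo,hi),x_scale=30,max_nfev=80); e=f(x.x); return x.x,np.linalg.norm(e[:6])
def tool(b,tilt,xs):
    """tool z at bearing b, tilted down by tilt; tool x = xs*up-ish"""
    b,t=np.radians([b,tilt]); z=np.array([np.cos(t)*np.cos(b),np.cos(t)*np.sin(b),-np.sin(t)])
    up=np.array([0,0,1.])-z*(z[2]); up/=np.linalg.norm(up); x=xs*up; return R.from_matrix(np.c_[x,np.cross(z,x),z])
E
python3 - <<'E'
from ik import *
q0=sensors.get_state()["joints"]; rng=np.random.default_rng(0)
def scan(name,p,bs,tilts,xs,seeds,zoff=.003):
    for t in tilts:
        for b in bs:
            r=tool(b,t,xs); best=None
            for s in seeds:
                q,e=ik(np.array(p)-r.apply([0,0,zoff]),r,s)
                if e<.01:
                    c=np.abs(q-q0).max()
                    if best is None or c<best[0]: best=(c,q)
            if best: print(name,"b",b,"tilt",t,"xs",xs,"maxdq",round(best[0]),best[1].round(0).tolist(),"margin",np.minimum(best[1]-lo,hi-best[1]).min().round(0))
base=[[-30,30,0,110,j5,70,j7] for j5 in(60,120,180) for j7 in(-90,0,90)]
scan("tray",[.53,-.31,.2],range(-120,31,30),[0],-1,[q0]+base)
for xs in(1,-1): scan("mat",[.548,.2755,.06],range(-60,151,30),[0,25],xs,[q0]+base)
E
```

```text
tray b -120 tilt 0 xs -1 maxdq 46 [-3.0, 52.0, 0.0, 81.0, 70.0, 110.0, -50.0] margin 4.0
tray b -90 tilt 0 xs -1 maxdq 42 [-39.0, 43.0, 36.0, 111.0, 71.0, 75.0, -58.0] margin 23.0
mat b -60 tilt 0 xs 1 maxdq 139 [-48.0, 67.0, -17.0, 78.0, 81.0, 114.0, 118.0] margin 0.0
mat b -30 tilt 0 xs 1 maxdq 127 [-64.0, 53.0, -1.0, 108.0, 90.0, 90.0, 106.0] margin 24.0
mat b 0 tilt 0 xs 1 maxdq 104 [-73.0, 48.0, 14.0, 131.0, 121.0, 80.0, 83.0] margin 4.0
mat b 60 tilt 0 xs 1 maxdq 107 [67.0, 85.0, -56.0, 127.0, -69.0, 30.0, 83.0] margin 0.0
mat b 90 tilt 0 xs 1 maxdq 94 [55.0, 85.0, -60.0, 102.0, -23.0, 55.0, 34.0] margin 20.0
mat b 120 tilt 0 xs 1 maxdq 69 [17.0, 74.0, -32.0, 70.0, -40.0, 97.0, 39.0] margin 17.0
mat b -60 tilt 25 xs 1 maxdq 139 [-26.0, 59.0, -44.0, 87.0, 85.0, 109.0, 118.0] margin 5.0
mat b -30 tilt 25 xs 1 maxdq 140 [-32.0, 39.0, -30.0, 114.0, 92.0, 81.0, 119.0] margin 20.0
mat b 60 tilt 25 xs 1 maxdq 110 [70.0, 79.0, -76.0, 133.0, 73.0, 8.0, -75.0] margin 0.0
mat b 90 tilt 25 xs 1 maxdq 81 [41.0, 51.0, -49.0, 108.0, -39.0, 50.0, 33.0] margin 26.0
mat b 120 tilt 25 xs 1 maxdq 
[... 533 characters left out ...]
q 100 [23.0, 58.0, -23.0, 101.0, -69.0, 79.0, -121.0] margin 0.0
mat b 120 tilt 0 xs -1 maxdq 111 [-1.0, 69.0, -3.0, 70.0, -63.0, 108.0, -132.0] margin 6.0
mat b -60 tilt 25 xs -1 maxdq 43 [-57.0, 49.0, -1.0, 87.0, 57.0, 88.0, -54.0] margin 26.0
mat b -30 tilt 25 xs -1 maxdq 46 [-70.0, 35.0, 10.0, 114.0, 75.0, 63.0, -58.0] margin 21.0
mat b 60 tilt 25 xs -1 maxdq 119 [71.0, 83.0, -77.0, 133.0, 83.0, 11.0, 98.0] margin 1.0
mat b 90 tilt 25 xs -1 maxdq 111 [6.0, 38.0, -8.0, 108.0, -69.0, 68.0, -132.0] margin 0.0
mat b 120 tilt 25 xs -1 maxdq 111 [-11.0, 53.0, 8.0, 80.0, -58.0, 95.0, -132.0] margin 11.0
mat b 150 tilt 25 xs -1 maxdq 113 [-10.0, 69.0, -6.0, 48.0, -34.0, 114.0, -134.0] margin 0.0
```

```bash
python3 -c "
from ik import *
plan([.53,-.307,.2],tool(-90,0,-1),10)"
```

```text
n 10 dp_cm [-0.53, 0.16, 2.74] rot [0.06, -5.77, 0.04] |mm| 28.0 |deg| 5.77
 path [[0.52, -0.144, 0.226], [0.525, -0.223, 0.201], [0.53, -0.307, 0.2]]
```

```bash
python3 -m jog '[{"delta_pos":[-0.53,0.16,2.74],"delta_rot":[0.06,-5.77,0.04],"grip":50},{"delta_pos":[-0.53,0.16,2.74],"delta_rot":[0.06,-5.77,0.04],"grip":50},{"delta_pos":[-0.53,0.16,2.74],"delta_rot":[0.06,-5.77,0.04],"grip":50},{"delta_pos":[-0.53,0.16,2.74],"delta_rot":[0.06,-5.77,0.04],"grip":50},{"delta_pos":[-0.53,0.16,2.74],"delta_rot":[0.06,-5.77,0.04],"grip":50},{"delta_pos":[-0.53,0.16,2.74],"delta_rot":[0.06,-5.77,0.04],"grip":50},{"delta_pos":[-0.53,0.16,2.74],"delta_rot":[0.06,-5.77,0.04],"grip":50},{"delta_pos":[-0.53,0.16,2.74],"delta_rot":[0.06,-5.77,0.04],"grip":50},{"delta_pos":[-0.53,0.16,2.74],"delta_rot":[0.06,-5.77,0.04],"grip":50},{"delta_pos":[-0.53,0.16,2.74],"delta_rot":[0.06,-5.77,0.04],"grip":50}]'
python3 -m jog '[{"delta_pos":[0,0,0],"delta_rot":[0,0,0],"grip":50},{"delta_pos":[0,0,0],"delta_rot":[0,0,0],"grip":50}]'
python3 fit.py; python3 - <<'E'
from ik import *
plan([.53,-.307,.2],tool(-90,0,-1),1)
im,d=vision.get_image("scene"); save(cv2.resize(im[80:280,120:420],None,fx=2.5,fy=2.5),"pics/s2.png")
E
```

```text
t: 7.2
position: [0.5304, -0.3062, 0.1981]
orientation: [177.3, 89.8, 87.3]
wrist_force: [0.0, -0.2, -3.7]
opening: 0.0552
t: 7.45
position: [0.5306, -0.3054, 0.1983]
orientation: [175.0, 89.6, 85.0]
wrist_force: [0.8, -0.0, -3.9]
opening: 0.0552
[-36.1, 43.1, 33.7, 112.6, 69.5, 75.9, -56.0] [0.5306, -0.3054, 0.1983] [175.0, 89.6, 85.0] 0.0552
0.021249194956486243 [-1  1 -1  1 -1  1 -1] [ 2.572000e-01  4.122000e-01  4.179000e-01  3.480000e-01  4.920000e-02
 -2.600000e-02 -4.316000e+00 -2.732736e+02  1.300000e-03]
0.021249194956486445 [-1  1 -1  1 -1  1 -1] [ 2.57200e-01  4.12200e-01  4.17900e-01  3.48000e-01  4.92000e-02
 -2.60000e-02 -4.31600e+00  8.67264e+01  1.30000e-03]
1.7146214709275258 [-1  1 -1  1 -1  1  1] [ 2.604000e-01  4.278000e-01  4.187000e-01  3.593000e-01  4.240000e-02
 -4.700000e-02 -2.785700e+00  1.165816e+02 -1.750000e-02]
[[ 2.1  1.1 -5.2 -0.  -0.  -1. ]
 [ 5.7  6.4  5.6 -0.   0.  -0.8]
 [ 0.   4.9  2.1  0.  -0.  -1. ]
 [-8.9 -1.2  3.4 -2.3 -0.1 -0.4]
 [-1.5 -4.2 -5.8 -4.3 -0.1  3.2]]
n 1 dp_cm [-0.17, -0.06, 0.16] rot [0.0, -0.36, -0.03] |mm| 2.4 |deg| 0.36
 path [[0.53, -0.307, 0.2], [0.53, -0.307, 0.2], [0.53, -0.307, 0.2]]
```

View pics/s2.png

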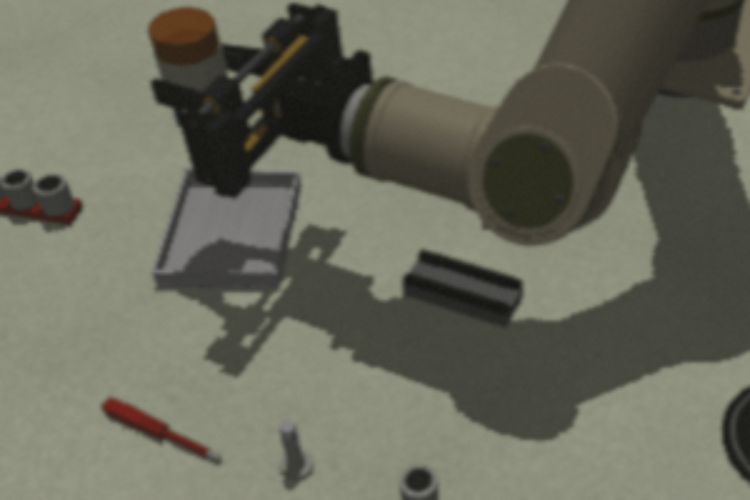

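The jar is inverted over the tray, with its foot on top at about (183,20) in the crop. The cradle is empty. Now I hold still for over 2 s.

```bash
python3 -m jog '[{"delta_pos":[-0.1,0,0.1],"delta_rot":[0,-0.3,0],"grip":50},{"delta_pos":[0,0,0],"delta_rot":[0,0,0],"grip":50},{"delta_pos":[0,0,0],"delta_rot":[0,0,0],"grip":50},{"delta_pos":[0,0,0],"delta_rot":[0,0,0],"grip":50},{"delta_pos":[0,0,0],"delta_rot":[0,0,0],"grip":50},{"delta_pos":[0,0,0],"delta_rot":[0,0,0],"grip":50},{"delta_pos":[0,0,0],"delta_rot":[0,0,0],"grip":50},{"delta_pos":[0,0,0],"delta_rot":[0,0,0],"grip":50},{"delta_pos":[0,0,0],"delta_rot":[0,0,0],"grip":50},{"delta_pos":[0,0,0],"delta_rot":[0,0,0],"grip":50}]'
python3 -m jog '[{"delta_pos":[0,0,0],"delta_rot":[0,0,0],"grip":50},{"delta_pos":[0,0,0],"delta_rot":[0,0,0],"grip":50},{"delta_pos":[0,0,0],"delta_rot":[0,0,0],"grip":50},{"delta_pos":[0,0,0],"delta_rot":[0,0,0],"grip":50},{"delta_pos":[0,0,0],"delta_rot":[0,0,0],"grip":50},{"delta_pos":[0,0,0],"delta_rot":[0,0,0],"grip":50},{"delta_pos":[0,0,0],"delta_rot":[0,0,0],"grip":50},{"delta_pos":[0,0,0],"delta_rot":[0,0,0],"grip":50},{"delta_pos":[0,0,0],"delta_rot":[0,0,0],"grip":50},{"delta_pos":[0,0,0],"delta_rot":[0,0,0],"grip":50}]'
python3 - <<'E'
from ik import *
plan([.5125,-.0565,.22],[180,0,90.6],12)
# check cradle axis/centre from empty-cradle depth, top view
c=cam("top"); im,d=vision.get_image("top")
P=np.array([atd(c,u,v,d[v,u]) for v in range(190,260) for u in range(310,405) if d[v,u]>0])
m=(P[:,2]>.012)&(P[:,2]<.035)&(abs(P[:,0]-.512)<.05); Q=P[m]
print("cradle",cv2.minAreaRect((Q[:,:2]*1000).astype(np.float32)),Q.mean(0),m.sum())
E
```

```text
t: 8.75
position: [0.5305, -0.3069, 0.1996]
orientation: [98.1, 89.9, 8.1]
wrist_force: [0.1, -0.6, -3.5]
opening: 0.0554
t: 10.0
position: [0.5305, -0.3069, 0.1996]
orientation: [94.1, 89.9, 4.1]
wrist_force: [0.1, 0.1, -4.2]
opening: 0.0553
n 12 dp_cm [1.39, -0.14, -1.87] rot [-0.04, 7.5, -0.04] |mm| 23.3 |deg| 7.5
 path [[0.523, -0.201, 0.158], [0.517, -0.111, 0.177], [0.512, -0.056, 0.22]]
cradle ((504.6484375, -67.83793640136719), (28.09419059753418, 94.60154724121094), 0.43468472361564636) [ 0.50359328 -0.07158888  0.02227265] 392
```

```bash
python3 -m jog '[{"delta_pos":[1.39,-0.14,-1.87],"delta_rot":[-0.04,7.5,-0.04],"grip":50},{"delta_pos":[1.39,-0.14,-1.87],"delta_rot":[-0.04,7.5,-0.04],"grip":50},{"delta_pos":[1.39,-0.14,-1.87],"delta_rot":[-0.04,7.5,-0.04],"grip":50},{"delta_pos":[1.39,-0.14,-1.87],"delta_rot":[-0.04,7.5,-0.04],"grip":50},{"delta_pos":[1.39,-0.14,-1.87],"delta_rot":[-0.04,7.5,-0.04],"grip":50},{"delta_pos":[1.39,-0.14,-1.87],"delta_rot":[-0.04,7.5,-0.04],"grip":50},{"delta_pos":[1.39,-0.14,-1.87],"delta_rot":[-0.04,7.5,-0.04],"grip":50},{"delta_pos":[1.39,-0.14,-1.87],"delta_rot":[-0.04,7.5,-0.04],"grip":50},{"delta_pos":[1.39,-0.14,-1.87],"delta_rot":[-0.04,7.5,-0.04],"grip":50},{"delta_pos":[1.39,-0.14,-1.87],"delta_rot":[-0.04,7.5,-0.04],"grip":50}]'
python3 -m jog '[{"delta_pos":[1.39,-0.14,-1.87],"delta_rot":[-0.04,7.5,-0.04],"grip":50},{"delta_pos":[1.39,-0.14,-1.87],"delta_rot":[-0.04,7.5,-0.04],"grip":50},{"delta_pos":[0,0,0],"delta_rot":[0,0,0],"grip":50},{"delta_pos":[0,0,0],"delta_rot":[0,0,0],"grip":50}]'
python3 - <<'E'
from ik import *
plan([.5135,-.0565,.075],[180,0,90.6],5)
# jar seen in wrist camera: lid edge
c=cam("wrist"); im,d=vision.get_image("wrist"); save(im,"pics/w3.png")
print(sensors.get_state()["joints"].round(0))
E
```

```text
t: 11.3
position: [0.5149, -0.09, 0.1891]
orientation: [-179.9, 14.8, 90.5]
wrist_force: [-0.2, -0.5, -4.7]
opening: 0.0549
t: 11.8
position: [0.5118, -0.0563, 0.2188]
orientation: [-179.9, 0.2, 90.6]
wrist_force: [0.4, 0.3, -3.6]
opening: 0.0549
n 5 dp_cm [0.0, 0.04, 2.88] rot [-0.01, 0.04, -0.0] |mm| 28.8 |deg| 0.04
 path [[0.512, -0.056, 0.161], [0.513, -0.057, 0.104], [0.514, -0.056, 0.075]]
[-20.   6.  22. 103.  -2.  71.   4.]
```

View pics/w3.png

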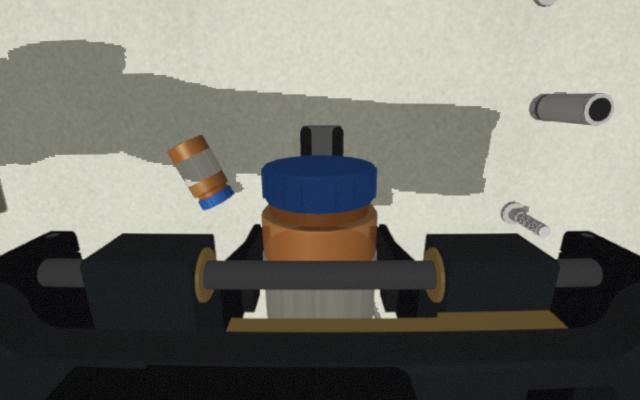

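The jar sits straight in the jaws, with its lid at (320,180), and the cradle's far end is in line at (322,140). I'll lower it now.

```bash
python3 -m jog '[{"delta_pos":[0,0.03,2.88],"delta_rot":[0,0,0],"grip":50},{"delta_pos":[0,0.03,2.88],"delta_rot":[0,0,0],"grip":50},{"delta_pos":[0,0.03,2.88],"delta_rot":[0,0,0],"grip":50},{"delta_pos":[0,0.03,2.88],"delta_rot":[0,0,0],"grip":50},{"delta_pos":[0,0.03,2.88],"delta_rot":[0,0,0],"grip":50},{"delta_pos":[0,0,0.7],"delta_rot":[0,0,0],"grip":50},{"delta_pos":[0,0,0.6],"delta_rot":[0,0,0],"grip":50},{"delta_pos":[0,0,0.4],"delta_rot":[0,0,0],"grip":50},{"delta_pos":[0,0,0.2],"delta_rot":[0,0,0],"grip":50},{"delta_pos":[0,0,0],"delta_rot":[0,0,0],"grip":50}]'
```

```text
t: 13.1
position: [0.5144, -0.0559, 0.0573]
orientation: [179.9, -0.0, 90.6]
wrist_force: [0.4, 0.2, -3.5]
opening: 0.055
```

```bash
python3 -m jog '[{"delta_pos":[0,0,0.1],"delta_rot":[0,0,0],"grip":50},{"delta_pos":[0,0,0.1],"delta_rot":[0,0,0],"grip":50},{"delta_pos":[0,0,0],"delta_rot":[0,0,0],"grip":50}]'
```

```text
t: 13.48
position: [0.5145, -0.0558, 0.0555]
orientation: [179.9, -0.0, 90.6]
wrist_force: [-2.9, -0.3, 5.1]
opening: 0.0554
```

```bash
python3 -m jog '[{"delta_pos":[0,0,0],"delta_rot":[0,0,0],"grip":100},{"delta_pos":[0,0,0],"delta_rot":[0,0,0],"grip":100},{"delta_pos":[0,0,0],"delta_rot":[0,0,0],"grip":100},{"delta_pos":[0,0,-2],"delta_rot":[0,0,0],"grip":100},{"delta_pos":[0,0,-4],"delta_rot":[0,0,0],"grip":100},{"delta_pos":[0,0,-3],"delta_rot":[0,0,0],"grip":100},{"delta_pos":[0,0,0],"delta_rot":[0,0,0],"grip":100}]'
python3 - <<'E'
from ik import *
s=sensors.get_state(); q0=s["joints"]; print(q0.round(0))
for b in(75,90,105):
  for t in(15,25,35):
    r=tool(b,t,1)
    for sd in(q0,[40,50,-45,105,-40,55,33]):
        q,e=ik(np.array([.548,.2755,.06])-r.apply([0,0,.003]),r,np.array(sd,float)); 
        if e<.02: print(b,t,q.round(0),"margin",np.minimum(q-lo,hi-q).min().round(0)+4)
c=cam("wrist"); im,d=vision.get_image("wrist"); save(im,"pics/w4.png")
P=np.array([np.r_[atd(c,u,v,d[v,u]),im[v,u]] for v in range(400) for u in range(640) if d[v,u]>.08])
P=P[(P[:,2]>.06)&(P[:,2]<.085)&(abs(P[:,0]-.513)<.03)&(abs(P[:,1]+.056)<.065)]
bl=P[:,5]>P[:,3]+20; print("jar x",np.percentile(P[:,0],[1,99]).mean(),"lid y",np.percentile(P[bl,1],[1,99]),"ztop",np.percentile(P[:,2],99))
E
```

```text
t: 14.35
position: [0.5157, -0.0559, 0.1472]
orientation: [179.7, -0.0, 90.6]
wrist_force: [1.0, 0.1, 0.1]
opening: 0.0869
[-19.  10.  22. 108.  -4.  62.   6.]
75 15 [ 50.  56. -55. 126. -69.  34.  62.] margin 4.0
75 15 [ 52.  59. -58. 127. -65.  31.  60.] margin 7.0
75 25 [ 45.  45. -54. 127. -69.  32.  53.] margin 4.0
75 25 [ 49.  49. -60. 128. -63.  27.  50.] margin 9.0
75 35 [ 33.  31. -44. 127. -69.  34.  42.] margin 4.0
75 35 [ 43.  38. -57. 127. -59.  26.  37.] margin 11.0
90 15 [ 19.  44. -21. 112. -69.  68.  57.] margin 4.0
90 15 [ 43.  58. -50. 113. -47.  49.  44.] margin 25.0
90 25 [ 10.  36. -13. 114. -69.  64.  52.] margin 4.0
90 25 [ 40.  49. -49. 115. -45.  45.  38.] margin 24.0
90 35 [ -6.  30.   3. 115. -69.  63.  46.] margin 4.0
90 35 [ 35.  40. -47. 116. -42.  42.  30.] margin 23.0
105 15 [  7.  50.  -9.  96. -61.  84.  52.] margin 12.0
105 15 [ 33.  61. -45.  97. -35.  66.  37.] margin 38.0
105 25 [  2.  43.  -5.  99. -58.  78.  49.] margin 14.0
105 25 [ 31.  53. -44. 100. -32.  61.  33.] margin 38.0
105 35 [ -3.  37.  -2. 101. -55.  72.  44.] margin 18.0
105 35 [ 28.  46. -43. 102. -29.  57.  27.] margin 36.0
jar x 0.5141531260925856 lid y [-0.02251898 -0.00710506] ztop 0.08059509512377763
```

The jar lies on the cradle, free of the gripper, with its middle at about (0.514, -0.0565). I'll take a fresh grip tilted 30° towards the foot, so the tool points downward when the jar stands.

```bash
python3 - <<'E'
from ik import *
r=rpy([180,0,90.6])*R.from_euler('Y',-30,degrees=True); z=r.apply([0,0,1]); print(z)
mid=np.array([.514,-.0563,.0515]); a=mid-.083*z; b=mid-.003*z
plan(a,r,5); plan(b,r,4,a,r)
E
```

```text
[ 0.00523589 -0.49997258 -0.8660254 ]
n 5 dp_cm [0.9, -0.02, 0.27] rot [0.03, -6.0, -0.01] |mm| 9.4 |deg| 6.0
 path [[0.514, -0.038, 0.139], [0.514, -0.022, 0.13], [0.514, -0.015, 0.123]]
n 4 dp_cm [-0.0, 0.0, 2.0] rot [0.0, 0.0, 0.0] |mm| 20.0 |deg| 0.0
 path [[0.514, -0.035, 0.089], [0.514, -0.045, 0.071], [0.514, -0.055, 0.054]]
```

```bash
python3 -m jog '[{"delta_pos":[0.9,-0.02,0.27],"delta_rot":[0.03,-6,0],"grip":100},{"delta_pos":[0.9,-0.02,0.27],"delta_rot":[0.03,-6,0],"grip":100},{"delta_pos":[0.9,-0.02,0.27],"delta_rot":[0.03,-6,0],"grip":100},{"delta_pos":[0.9,-0.02,0.27],"delta_rot":[0.03,-6,0],"grip":100},{"delta_pos":[0.9,-0.02,0.27],"delta_rot":[0.03,-6,0],"grip":100},{"delta_pos":[0,0,2],"delta_rot":[0,0,0],"grip":100},{"delta_pos":[0,0,2],"delta_rot":[0,0,0],"grip":100},{"delta_pos":[0,0,2],"delta_rot":[0,0,0],"grip":100},{"delta_pos":[0,0,2],"delta_rot":[0,0,0],"grip":100},{"delta_pos":[0,0,0],"delta_rot":[0,0,0],"grip":100}]'
python3 -m jog '[{"delta_pos":[0,0,0],"delta_rot":[0,0,0],"grip":50},{"delta_pos":[0,0,0],"delta_rot":[0,0,0],"grip":50},{"delta_pos":[0,0,0],"delta_rot":[0,0,0],"grip":50},{"delta_pos":[0,0,0],"delta_rot":[0,0,0],"grip":50},{"delta_pos":[0,0,0],"delta_rot":[0,0,0],"grip":50},{"delta_pos":[0,0,0],"delta_rot":[0,0,0],"grip":50}]' 40
```

```text
t: 15.65
position: [0.5114, -0.0562, 0.0517]
orientation: [-179.6, 30.1, 90.7]
wrist_force: [-0.1, -0.2, -0.8]
opening: 0.0871
t: 16.4
position: [0.5139, -0.0547, 0.0538]
orientation: [180.0, 30.0, 90.6]
wrist_force: [4.8, 1.3, 1.6]
opening: 0.0552
```

```bash
python3 -m jog '[{"delta_pos":[-0.25,0,-0.43],"delta_rot":[0,0,0],"grip":50},{"delta_pos":[-1.5,0,-2.6],"delta_rot":[0,0,0],"grip":50},{"delta_pos":[-2,0,-3.46],"delta_rot":[0,0,0],"grip":50},{"delta_pos":[-2,0,-3.46],"delta_rot":[0,0,0],"grip":50},{"delta_pos":[-2,0,-3.46],"delta_rot":[0,0,0],"grip":50},{"delta_pos":[-1.5,0,-2.6],"delta_rot":[0,0,0],"grip":50},{"delta_pos":[0,0,0],"delta_rot":[0,0,0],"grip":50}]'
python3 - <<'E'
from ik import *
s=sensors.get_state(); print(s["joints"].round(0))
r=tool(100,30,1)
plan([.548,.10,.27],r,15)
r0=rpy(s["orientation"]); rv=(r0.inv()*r).as_rotvec(); print(np.degrees(rv))
# joint path preview: rotate first then translate
q=s["joints"].copy()
for k in range(1,11):
    rr=r0*R.from_rotvec(rv*k/10); p=s["position"]+(np.array([.53,.10,.27])-s["position"])*k/10
    q,e=ik(p,rr,q,.001); print(k,q.round(0),round(e,3))
E
```

```text
t: 17.27
position: [0.5134, -0.0552, 0.2395]
orientation: [180.0, 29.9, 90.5]
wrist_force: [0.2, -0.5, -4.4]
opening: 0.0552
[-36.   8.  21. 104.  27.  78. -23.]
n 15 dp_cm [1.15, 0.31, 0.01] rot [0.18, 5.98, -0.68] |mm| 11.9 |deg| 6.02
 path [[0.529, 0.011, 0.221], [0.54, 0.066, 0.238], [0.548, 0.1, 0.27]]
[  2.75039985  89.68767097 -10.17574293]
1 [-34.   5.  22. 104.  20.  74. -16.] 0.001
2 [-31.   5.  23. 103.  10.  75.  -8.] 0.001
3 [-28.   5.  24. 101.   1.  76.   0.] 0.001
4 [-24.   6.  25.  99.  -9.  78.   8.] 0.001
5 [-21.   8.  26.  98. -18.  81.  15.] 0.001
6 [-17.  11.  26.  97. -27.  84.  21.] 0.001
7 [-13.  13.  26.  97. -35.  89.  27.] 0.001
8 [ -9.  17.  25.  96. -42.  93.  32.] 0.001
9 [ -6.  20.  24.  96. -49.  98.  37.] 0.001
10 [ -3.  24.  22.  97. -55. 102.  40.] 0.001
```

```bash
python3 -m jog '[{"delta_pos":[1.15,0.31,0],"delta_rot":[0.18,5.98,-0.68],"grip":50},{"delta_pos":[1.15,0.31,0],"delta_rot":[0.18,5.98,-0.68],"grip":50},{"delta_pos":[1.15,0.31,0],"delta_rot":[0.18,5.98,-0.68],"grip":50},{"delta_pos":[1.15,0.31,0],"delta_rot":[0.18,5.98,-0.68],"grip":50},{"delta_pos":[1.15,0.31,0],"delta_rot":[0.18,5.98,-0.68],"grip":50},{"delta_pos":[1.15,0.31,0],"delta_rot":[0.18,5.98,-0.68],"grip":50},{"delta_pos":[1.15,0.31,0],"delta_rot":[0.18,5.98,-0.68],"grip":50},{"delta_pos":[1.15,0.31,0],"delta_rot":[0.18,5.98,-0.68],"grip":50}]'
python3 -m jog '[{"delta_pos":[1.15,0.31,0],"delta_rot":[0.18,5.98,-0.68],"grip":50},{"delta_pos":[1.15,0.31,0],"delta_rot":[0.18,5.98,-0.68],"grip":50},{"delta_pos":[1.15,0.31,0],"delta_rot":[0.18,5.98,-0.68],"grip":50},{"delta_pos":[1.15,0.31,0],"delta_rot":[0.18,5.98,-0.68],"grip":50},{"delta_pos":[1.15,0.31,0],"delta_rot":[0.18,5.98,-0.68],"grip":50},{"delta_pos":[1.15,0.31,0],"delta_rot":[0.18,5.98,-0.68],"grip":50},{"delta_pos":[1.15,0.31,0],"delta_rot":[0.18,5.98,-0.68],"grip":50},{"delta_pos":[0,0,0],"delta_rot":[0,0,0],"grip":50}]'
python3 - <<'E'
from ik import *
s=sensors.get_state(); print(s["joints"].round(0))
r=tool(100,30,1); z=r.apply([0,0,1])
plan(np.array([.548,.2755,.14])-.003*z,r,7)
q=s["joints"].copy(); p0=s["position"]
for p in ([.548,.19,.2],[.548,.2755,.14],[.548,.2755,.055]):
    q,e=ik(np.array(p)-.003*z,r,q,.001); print(q.round(0),round(e,3))
E
```

```text
t: 18.27
position: [0.5327, 0.0343, 0.2217]
orientation: [-177.6, -18.1, 94.9]
wrist_force: [-0.1, 0.3, -3.6]
opening: 0.0552
t: 19.27
position: [0.5475, 0.0996, 0.2663]
orientation: [-179.2, -59.9, 99.2]
wrist_force: [-1.0, -0.3, -4.3]
opening: 0.0551
[ -2.  26.  19.  94. -59.  98.  39.]
n 7 dp_cm [-0.32, 0.45, 3.0] rot [-0.02, 0.01, -0.06] |mm| 30.5 |deg| 0.06
 path [[0.548, 0.174, 0.213], [0.548, 0.223, 0.177], [0.548, 0.273, 0.142]]
[ -8.  27.  17. 101. -60.  91.  41.] 0.001
[-13.  31.  13. 105. -65.  82.  43.] 0.001
[-13.  38.  12. 105. -68.  78.  51.] 0.001
```

```bash
python3 - <<'E'
from ik import *
s=sensors.get_state()
for b in(110,115):
    r=tool(b,30,1); z=r.apply([0,0,1]); q=s["joints"].copy()
    plan(np.array([.548,.2755,.14])-.003*z,r,8)
    for p in ([.548,.19,.2],[.548,.2755,.14],[.548,.2755,.055]):
        q,e=ik(np.array(p)-.003*z,r,q,.001); print(q.round(0),round(e,3))
E
```

```text
n 8 dp_cm [-0.3, 0.56, 2.6] rot [1.06, 0.0, -0.67] |mm| 26.7 |deg| 1.26
 path [[0.551, 0.165, 0.219], [0.551, 0.23, 0.173], [0.549, 0.273, 0.142]]
[ -7.  33.  15.  91. -55.  99.  43.] 0.001
[-13.  36.  13.  95. -60.  89.  44.] 0.001
[-12.  43.  12.  95. -61.  85.  50.] 0.001
n 8 dp_cm [-0.31, 0.64, 2.58] rot [1.6, 0.0, -0.99] |mm| 26.8 |deg| 1.88
 path [[0.553, 0.165, 0.219], [0.553, 0.23, 0.173], [0.549, 0.273, 0.142]]
[ -7.  36.  15.  86. -53. 102.  44.] 0.001
[-13.  39.  12.  89. -57.  93.  44.] 0.001
[-13.  46.  11.  90. -58.  89.  50.] 0.0
```

```bash
python3 -m jog '[{"delta_pos":[-0.3,0.56,2.6],"delta_rot":[1.06,0,-0.67],"grip":50},{"delta_pos":[-0.3,0.56,2.6],"delta_rot":[1.06,0,-0.67],"grip":50},{"delta_pos":[-0.3,0.56,2.6],"delta_rot":[1.06,0,-0.67],"grip":50},{"delta_pos":[-0.3,0.56,2.6],"delta_rot":[1.06,0,-0.67],"grip":50},{"delta_pos":[-0.3,0.56,2.6],"delta_rot":[1.06,0,-0.67],"grip":50},{"delta_pos":[-0.3,0.56,2.6],"delta_rot":[1.06,0,-0.67],"grip":50},{"delta_pos":[-0.3,0.56,2.6],"delta_rot":[1.06,0,-0.67],"grip":50},{"delta_pos":[-0.3,0.56,2.6],"delta_rot":[1.06,0,-0.67],"grip":50},{"delta_pos":[0,0,0],"delta_rot":[0,0,0],"grip":50},{"delta_pos":[0,0,0],"delta_rot":[0,0,0],"grip":50}]'
python3 - <<'E'
from ik import *
s=sensors.get_state(); print(s["joints"].round(0))
r=tool(110,30,1); z=r.apply([0,0,1]); plan(np.array([.548,.2755,.14])-.003*z,r,1)
im,d=vision.get_image("scene"); c=cam("scene"); np.savez("pics/s3.npz",im=im,d=d)
save(cv2.resize(im[40:320,240:560],None,fx=2.1,fy=2.1),"pics/s3.png")
# jar upright? wrist-frame tilt from lid/foot: mat centre by scene camera too
V=cv2.cvtColor(im,cv2.COLOR_RGB2HSV)[...,2]; m=((V<70)).astype(np.uint8); m[:,:405]=0;m[:,472:]=0;m[:228]=0;m[285:]=0
k=max(cv2.findContours(m,cv2.RETR_EXTERNAL,cv2.CHAIN_APPROX_NONE)[0],key=cv2.contourArea)
P=np.array([onz(c,*q[0],.004)[:2] for q in k],np.float32)*1000; print("mat scene",cv2.minEnclosingCircle(P),cv2.fitEllipse(P))
im,d=vision.get_image("top"); save(im,"pics/t3.png")
E
```

```text
t: 20.52
position: [0.5501, 0.2738, 0.1444]
orientation: [179.3, -59.9, 110.6]
wrist_force: [-0.3, -1.1, -3.9]
opening: 0.055
[-13.  37.  12.  93. -63.  86.  44.]
n 1 dp_cm [-0.26, -0.14, 0.12] rot [0.11, 0.11, 0.31] |mm| 3.2 |deg| 0.35
 path [[0.549, 0.273, 0.142], [0.549, 0.273, 0.142], [0.549, 0.273, 0.142]]
mat scene ((531.1551513671875, 282.525146484375), 90.30634307861328) ((540.02734375, 274.5933837890625), (135.63455200195312, 161.06312561035156), 79.98013305664062)
```

View pics/s3.png

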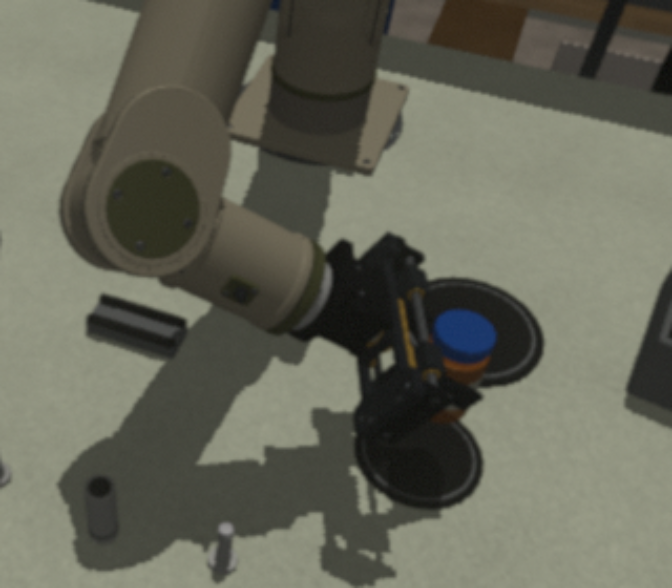

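The jar is upright, with its blue lid at (465,335) in the crop, and it's above the mat at (420,455). The arm is well clear of the studs and the socket. I'll cross-check the mat centre using the unoccluded first scene picture.

```bash
python3 - <<'E'
from ik import *
c=cam("scene"); im=np.load("pics/scene0.npz")["im"]
V=cv2.cvtColor(im,cv2.COLOR_RGB2HSV)[...,2]; m=(V<75).astype(np.uint8); b=np.zeros_like(m); b[226:286,402:476]=1; m*=b
k=max(cv2.findContours(m,cv2.RETR_EXTERNAL,cv2.CHAIN_APPROX_NONE)[0],key=cv2.contourArea)
P=np.array([onz(c,*q[0],.004)[:2] for q in k],np.float32)*1000; print("mat scene",cv2.minEnclosingCircle(P),P.min(0),P.max(0))
r=tool(110,30,1); z=r.apply([0,0,1]); a=np.array([.548,.2755,.075])-.003*z
plan(a,r,5)
print("down in tool",r.inv().apply([0,0,-1]))
E
```

```text
mat scene ((551.8197021484375, 276.9906311035156), 66.1070556640625) [485.73788 212.24088] [617.70764 341.8462 ]
n 5 dp_cm [-1.18, -0.03, 0.69] rot [0.04, 0.02, 0.06] |mm| 13.7 |deg| 0.08
 path [[0.55, 0.273, 0.117], [0.549, 0.273, 0.09], [0.549, 0.273, 0.076]]
down in tool [-8.66025404e-01  5.55111512e-17  5.00000000e-01]
```

```bash
python3 -m jog '[{"delta_pos":[-1.18,0,0.7],"delta_rot":[0.04,0.02,0.06],"grip":50},{"delta_pos":[-1.18,0,0.7],"delta_rot":[0.04,0.02,0.06],"grip":50},{"delta_pos":[-1.18,0,0.7],"delta_rot":[0.04,0.02,0.06],"grip":50},{"delta_pos":[-1.18,0,0.7],"delta_rot":[0.04,0.02,0.06],"grip":50},{"delta_pos":[-1.18,0,0.7],"delta_rot":[0.04,0.02,0.06],"grip":50},{"delta_pos":[-0.69,0,0.4],"delta_rot":[0,0,0],"grip":50},{"delta_pos":[0,0,0],"delta_rot":[0,0,0],"grip":50},{"delta_pos":[0,0,0],"delta_rot":[0,0,0],"grip":50}]'
python3 - <<'E'
from ik import *
s=sensors.get_state(); print(s["joints"].round(1),s["wrist_force"])
r=tool(110,30,1); z=r.apply([0,0,1]); print(s["position"]+.003*z); plan(np.array([.5495,.276,.057])-.003*z,r,3)
# foot height/lid tilt from wrist camera depth: fit of lid face
c=cam("wrist"); im,d=vision.get_image("wrist"); hsv=cv2.cvtColor(im,cv2.COLOR_RGB2HSV)
m=(hsv[...,0]>100)&(hsv[...,0]<130)&(hsv[...,1]>100)&(d>.05)
P=np.array([atd(c,u,v,d[v,u]) for v,u in zip(*np.nonzero(m))]); print(len(P),P.max(0) if len(P) else "")
top=P[P[:,2]>np.percentile(P[:,2],97)-.006]
A=np.c_[top[:,:2],np.ones(len(top))]; print("lid plane",np.linalg.lstsq(A,top[:,2],rcond=None)[0],"c",top.mean(0),len(top)); save(im,"pics/w5.png")
E
```

```text
t: 21.62
position: [0.55, 0.2749, 0.0684]
orientation: [180.0, -60.0, 110.1]
wrist_force: [-0.2, -0.3, -2.9]
opening: 0.055
[-12.6  43.6  10.6  93.4 -64.1  82.7  49.8] [-0.19160395 -0.25990867 -2.87625602]
[0.54915536 0.27730458 0.06690337]
n 3 dp_cm [-0.31, -0.0, 0.13] rot [-0.03, -0.01, 0.02] |mm| 3.3 |deg| 0.03
 path [[0.55, 0.274, 0.062], [0.55, 0.274, 0.058], [0.55, 0.274, 0.058]]
12032 [0.64709348 0.90088279 0.13707942]
lid plane [-0.01895902  0.00242633  0.12523144] c [0.55057512 0.27152007 0.11545188] 11026
```

View pics/w5.png

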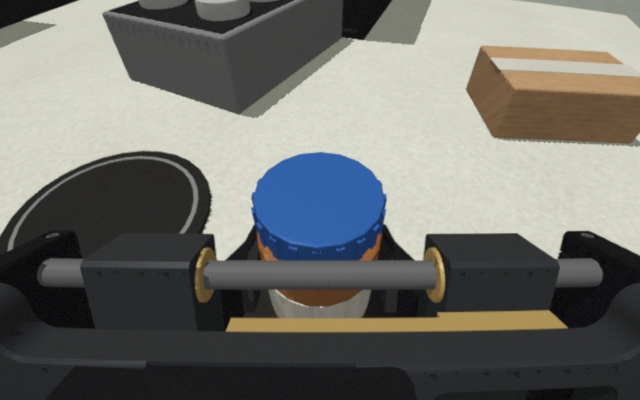

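The lid at (318,200) is level within about 1°, and the foot is about 12 mm above the mat. I'll lower it in small steps to contact.

```bash
python3 -m jog '[{"delta_pos":[-0.35,0,0.15],"delta_rot":[0,0,0],"grip":50},{"delta_pos":[-0.3,0,0.15],"delta_rot":[0,0,0],"grip":50},{"delta_pos":[-0.17,0,0.1],"delta_rot":[0,0,0],"grip":50},{"delta_pos":[0,0,0],"delta_rot":[0,0,0],"grip":50},{"delta_pos":[0,0,0],"delta_rot":[0,0,0],"grip":50}]'
python3 -m jog '[{"delta_pos":[-0.13,0,0.075],"delta_rot":[0,0,0],"grip":50},{"delta_pos":[0,0,0],"delta_rot":[0,0,0],"grip":50}]'
```

```text
t: 22.3
position: [0.55, 0.2743, 0.0589]
orientation: [-179.9, -60.0, 110.1]
wrist_force: [0.1, -0.6, -3.9]
opening: 0.0552
t: 22.55
position: [0.5499, 0.2743, 0.0572]
orientation: [-179.9, -60.0, 110.0]
wrist_force: [0.2, -0.1, -4.1]
opening: 0.0552
```

```bash
python3 -m jog '[{"delta_pos":[-0.09,0,0.05],"delta_rot":[0,0,0],"grip":50},{"delta_pos":[0,0,0],"delta_rot":[0,0,0],"grip":50}]'
python3 -m jog '[{"delta_pos":[-0.09,0,0.05],"delta_rot":[0,0,0],"grip":50},{"delta_pos":[0,0,0],"delta_rot":[0,0,0],"grip":50}]'
```

```text
t: 22.8
position: [0.55, 0.2743, 0.057]
orientation: [-180.0, -60.1, 110.1]
wrist_force: [-0.9, -1.9, 3.8]
opening: 0.055
t: 23.05
position: [0.5501, 0.2744, 0.0569]
orientation: [180.0, -60.1, 110.2]
wrist_force: [-2.1, -4.9, 9.7]
opening: 0.0553
```

The foot is on the mat. I'll ease off the push, open, and retreat along the tool axis.

```bash
python3 -m jog '[{"delta_pos":[0.09,0,-0.05],"delta_rot":[0,0,0],"grip":50},{"delta_pos":[0,0,0],"delta_rot":[0,0,0],"grip":50},{"delta_pos":[0,0,0],"delta_rot":[0,0,0],"grip":66},{"delta_pos":[0,0,0],"delta_rot":[0,0,0],"grip":80},{"delta_pos":[0,0,0],"delta_rot":[0,0,0],"grip":100},{"delta_pos":[0,0,0],"delta_rot":[0,0,0],"grip":100},{"delta_pos":[0,0,0],"delta_rot":[0,0,0],"grip":100},{"delta_pos":[0,0,0],"delta_rot":[0,0,0],"grip":100}]' 10
python3 -c "
from ik import *
c=cam('wrist'); im,d=vision.get_image('wrist'); hsv=cv2.cvtColor(im,cv2.COLOR_RGB2HSV)
m=(hsv[...,0]>100)&(hsv[...,0]<130)&(hsv[...,1]>100)&(d>.05)
P=np.array([atd(c,u,v,d[v,u]) for v,u in zip(*np.nonzero(m))]);P=P[(abs(P[:,0]-.55)<.06)&(abs(P[:,1]-.275)<.06)]
t=P[P[:,2]>np.percentile(P[:,2],97)-.004]; print(np.linalg.lstsq(np.c_[t[:,:2],np.ones(len(t))],t[:,2],rcond=None)[0],t.mean(0))"
```

```text
t: 24.05
position: [0.55, 0.2742, 0.0563]
orientation: [-179.9, -60.0, 110.1]
wrist_force: [-0.1, 0.5, 0.0]
opening: 0.0863
[-0.0053907   0.01310368  0.10347779] [0.55084697 0.27208588 0.10407366]
```

```bash
python3 -m jog '[{"delta_pos":[0,0,-1],"delta_rot":[0,0,0],"grip":100},{"delta_pos":[0,0,-2],"delta_rot":[0,0,0],"grip":100},{"delta_pos":[0,0,-2.5],"delta_rot":[0,0,0],"grip":100},{"delta_pos":[0,0,-2.5],"delta_rot":[0,0,0],"grip":100},{"delta_pos":[0,0,-2.5],"delta_rot":[0,0,0],"grip":100},{"delta_pos":[2,0,-1],"delta_rot":[0,0,0],"grip":100},{"delta_pos":[2,0,-1],"delta_rot":[0,0,0],"grip":100},{"delta_pos":[2,0,0],"delta_rot":[0,0,0],"grip":100},{"delta_pos":[0,0,0],"delta_rot":[0,0,0],"grip":100},{"delta_pos":[0,0,0],"delta_rot":[0,0,0],"grip":100}]'
python3 - <<'E'
from h import *
im,d=vision.get_image("scene"); save(cv2.resize(im[40:340,150:530],None,fx=2,fy=2),"pics/s6.png")
c=cam("wrist"); im,d=vision.get_image("wrist"); 
P=np.array([atd(c,u,v,d[v,u]) for v in range(0,400) for u in range(0,640) if d[v,u]>.08])
t=P[(abs(P[:,0]-.55)<.05)&(abs(P[:,1]-.275)<.05)&(abs(P[:,2]-.104)<.006)]; print("lid top centre",(t.min(0)+t.max(0))/2,np.ptp(t,axis=0),len(t))
c=cam("top"); im,d=vision.get_image("top")
for n,(u,v) in dict(sa=(272,146),sb=(365,137),so=(316,132),tool=(412,128)).items(): print(n,atd(c,u,v,np.median(d[v-1:v+2,u-1:u+2])).round(3))
i0=np.load("pics/top0.npz")["im"]; print("diff bystanders",np.abs(im[100:160,240:450].astype(int)-i0[100:160,240:450]).max(), np.abs(im[100:160,240:450].astype(int)-i0[100:160,240:450]).mean())
E
```

```text
t: 25.35
position: [0.5764, 0.2012, 0.1703]
orientation: [-179.9, -60.0, 110.0]
wrist_force: [-0.5, 0.2, 0.2]
opening: 0.0871
lid top centre [0.54922627 0.2755889  0.10211641] [0.05364499 0.05329853 0.00816655] 2695
sa [0.736 0.132 0.025]
sb [ 0.582 -0.056  0.457]
so [0.646 0.019 0.329]
tool [ 0.761 -0.233  0.012]
diff bystanders 91 29.080555555555556
```

View pics/s6.png

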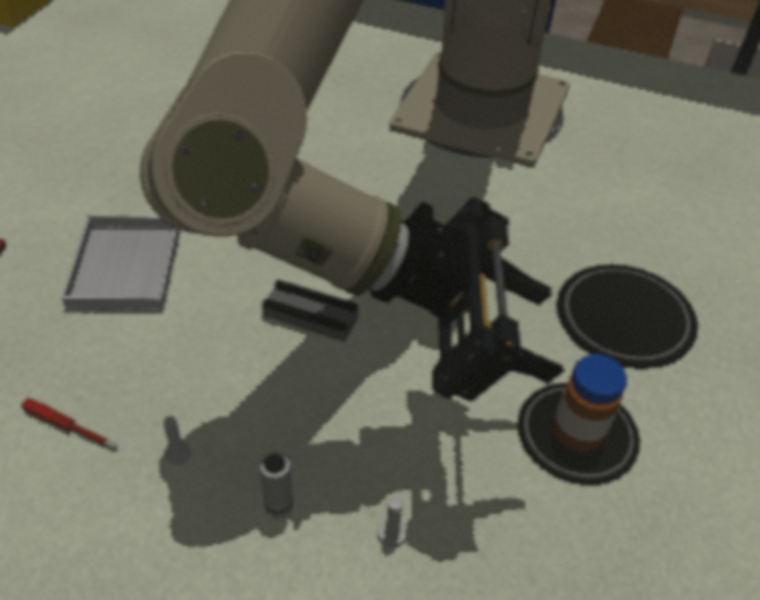

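The jar stands upright at (590,400) in the crop, in the middle of its mat. The studs, socket and tool are standing and lying as before, the cradle is empty, and the gripper is clear. I'm handing the job in.

```bash
python3 -c "
from h import *
print(env.finish_job())"
```

```text
the job is handed in; nothing more can be done
None
```

The job is handed in: the jar stands upright on the 132 mm mat, after about 25.5 s of the 61 s allowed. I gripped it level and held it lid down over the tray for about 2.7 s. I laid it back on the cradle and let go, then took a fresh grip tilted 30° and stood it on the mat.

**Jar:** In the last check the lid's centre was at (0.549, 0.276). The mat's centre measured (0.548, 0.2755) from above and (0.552, 0.277) from the scene camera. The lid face read about 104 mm above the work surface and level within about 1°, as it should for a jar standing on its foot. The gripper was open, clear of the jar and read almost no force.

**Studs, socket and tool:** They look undisturbed in the last scene picture. Stud A and the red tool also match their first positions in the top view. The arm hid stud B and the socket from above, so the depth and image-difference check there could not confirm those two; they rest on the scene picture alone.

**Disagreements:** One scene-camera estimate of the mat was thrown off because the arm covered part of it. I used the first, unobstructed picture instead. My rough model of the arm was off by up to about 9 mm and 4°, so I used it only to choose arm poses, not to place the jar.

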